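Clear the pasta stamp and switch on the dough sheeter

ROBOT

A 7-joint arm with a two-finger parallel gripper is mounted at the origin on the work surface. World frame = base frame: x ahead of the robot, y to its left, z up, the work surface at z = 0. Lengths are in mm, angles in rad, forces in N, time in s.
With the tool pointing down it reaches from about 350 to 900 mm from the base axis. Payload 8.1 kg.
Tool frame: the origin (TCP) lies at the very end of the fingers, on their centre line; the grasp point (between the pads) lies 19 mm behind it; z points along the fingers, y is the line along which they close (so a half turn about z gives the same grasp; the last joint's range is limited). The gripper opens to 92 mm and grips with 3 to 60 N. Pads are 19 mm wide; open, the fingers measure 130 mm over their backs; the gripper's body (75 mm by 190 mm) begins 47 mm behind the grasp point.
Start: joints at [1.149, 0.434, 0.025, 1.573, -0.012, 1.134, -0.075], TCP at [195.869, -593.529, 226.742] pointing down, gripper open.
Joint ranges: [-2.62, 2.62], [-0.44, 2.09], [-1.27, 1.32], [0.08, 2.57], [-1.32, 4.46], [0.12, 2], [-2.74, 2.74]. Speed limits (rad/s): [2.22, 2.22, 3.01, 3.01, 3.14, 3.14, 3.14].

INTERFACE

Orientations are given as a rotation vector (axis times angle).
In Python, from station import ctrl gives the robot as it stands.
- The arm moves only by the tool move_arm, never from a script. Its argument "commands" is a list of rows, each a list of 4 numbers: the shift along the tool's x, y, z normalised to -1 to 1, where 1 is 30 mm, then the turn about the tool's z normalised to -1 to 1, where 1 is 0.08 rad. A call has exactly 8 rows; each row shifts and turns the commanded pose from where the row before left it, along the tool's axes as they then stand; what a row does not reach is not made up. A row lasts 1/10 s, in which the tool goes at most 50 mm and 8.59 degrees, less where a joint would pass 70% of its speed; a pose out of reach is approached as far as the arm can. A call with a number of a shift or a turn outside -1 to 1 is refused whole. A call with a gripper value outside its range is refused whole. "jaw" is the opening, from 0 (shut) to 1 (fully open), set as the call begins (left out, the last holds). The fingers move at their own pace and stop on an object; "newtons" is the grip in N (left out, the last holds). Time passes only in rows, so rows that do not move let the fingers close, or fill a call up. It gives the time, the measured TCP pose, the force, the opening and the grip force at its end, in the units of the state.
- ctrl.sense(): the state, without advancing time (a new reading comes with each control period).
- ctrl.capture(name): name is "side" or "top"; returns a dict with "color" (420x560x3 uint8, blue, green, red), "depth" (420x560 float32, mm along the optical axis (not along the pixel's ray), 0 where there is no reading), "fovy" (degrees; the focal length in pixels is half the picture's height over the tangent of half this angle, whatever the lens; pixels are square), "cx", "cy" (the principal point, pixels), "origin" and "rotation" of the camera in the world. Camera axes: x right, y up, looking along -z (the intrinsics and any distortion apply to the point x, -y, -z); pixel columns grow to the right and rows downward; lengths in mm; the calibration is good to about 2 mm. A picture is of the moment at which its call begins.
- ctrl.finish_job(): hands the job in; it is judged then, once.
The state is a dict: "time_s": time; "q": joint angles; "qd": joint speeds; "effort": joint torques, N m; "position": TCP position; "tcp_rot": TCP orientation; "ft_force": force on the tool from outside, world axes, zero at the start; "wrist_torque": the same for the moment, N m; "finger_gap": finger opening in mm; "grasp_force": force on a finger pad.
Only numpy, scipy, OpenCV 4.12 (cv2) and the standard library are available. Lean on these libraries where they do the work, as an engineer would, in place of code of your own. Each camera call takes 0.05 s, during which the arm holds its last target. There are 200 camera calls.

TASK

The steel pasta stamp has been left on the ledge in front of the dough sheeter's switch: first put it back, standing upright on the round cork pad of the bamboo turntable. Then switch the sheeter on: press the red safety dial in, turn it a quarter turn clockwise while it is held in, and let it pop back out in the on position. Leave everything else where it is.

Things in the scene. Friction and masses are not known exactly. Their poses are not given: they have to be found in the camera images.
- sheeter: white dough sheeter, fixed, 380 x 300 mm on plan. Origin on the table under the switch; x from front (robot side) to back, y left, z up. From the front: flat ledge 60 mm high (x -110 to -41 mm); steel panel with the switch, rising away from the robot at 25 degrees; from x = 90 mm the upright white body, 210 mm high, rollers and cheeks to 248 mm
- rod_mid (a point): middle of a fixed beech rod, 16 mm diameter, 350 mm long along the sheeter's y, 283 mm above the table over the panel, held by steel arms 165 mm to either side. It is in the way of a hand coming straight down on the dial: take the dial with the tool leaning back to the robot, along the dial's axis
- seat_center (a point): middle of the switch on the panel's surface, 79 mm above the table; axes as sheeter (not tilted)
- dial_grip (a point): grip point on the dial, moves with it: on its axis, 22 mm above the black disc (48 mm diameter), 8 mm below the top of the red bar (46 long, 14 thick, 30 mm high), 42 mm off the panel when out. x along the bar to its white-striped end, y across the bar, z along the dial's axis out of the panel (25 degrees off vertical). Off: stripe to the sheeter's left; on: up the slope, to the green dot
- dial (a joint): turn in rad: 0 = off, 1.571 = on (end stop); grows clockwise looking at the panel (a negative turn about dial_grip's z). Little friction (0.03 Nm), but a lug blocks it between 0.1 and 1.47 unless the dial is pressed in 8 mm or more: hold it in throughout the turn; let go at 1.47 or more, it pops out and is latched
- press (a joint): how far the dial is pressed in, along its axis into the panel, in m: 0 = fully out, 0.012 = against its bottom stop. A spring pushes it out, 4 N when out, 9 N when fully in.
- stamp: stainless steel pasta stamp, 250 g give or take, 95 mm tall, loose, standing on the ledge in front of the dial where it is in the way of the hand. A round die of 56 mm diameter and 22 mm height at the foot, a neck of 20 mm diameter, then a round grip of 26 mm diameter from 44 to 95 mm. Origin at the centre of its underside, z up its axis.
- turntable: round bamboo turntable, 230 mm diameter, 30 mm high, standing on the 18 mm thick chestnut board; it is locked and does not turn. Origin at the centre of its underside. It carries the ramekin, the tumbler and the cork pad.
- pad (a point): centre of the upper face of the round cork pad (76 mm diameter, 3 mm thick) on the turntable, 62 mm from its centre: the stamp's place
- ramekin: blue glazed ramekin on the turntable, 72 mm diameter, 45 mm tall, loose; origin under its centre; leave alone
- tumbler: clear glass tumbler on the turntable, 68 mm diameter, 90 mm tall, loose; origin under its centre; leave alone
- rolling_pin: thin beech rolling pin, 32 mm diameter, 360 mm long along its y, lying on the table beyond the board; origin under its middle; leave alone
- brush: orange silicone brush, 200 mm long, lying on the table to the right; leave alone
- flour_jar: white jar, 90 mm diameter, 130 mm tall, on the left; leave alone
- scraper: steel dough scraper with wooden grip, 100 x 120 mm, lying on the left; leave alone
- bowl: terracotta bowl, 140 mm diameter, 60 mm tall, on the right; leave alone
There are look-alikes about, which are no part of the job. What is shaped like the stamp but pink or yellow is not meant.

How it is judged:
By the outcome, as a careful person would: the job done as asked, in the order asked, and still so for the second after the job is handed in, with the robot touching nothing.
It also fails if it takes over 64 s, if anything falls off the work surface, if the arm or the gripper's body presses on something with over 40 N, if the wrist force passes 120 N, or if a joint passes its speed limit or range.

## Working session

There is one attempt and no reset: what is moved stays moved. The work goes in short steps, Python scripts to look and compute and a tool call to move; the robot and the scene stay as the last step left them, time stands still between calls to the robot, and variables do not carry over. Pictures are saved under pics/ and viewed, at most 10 in all, crops included, and the job is handed in when it is done.

Besides the shell and the picture viewer there is one more tool, called after ">>>" by a JSON object that holds its "fn" and its "kwargs", one argument or row to a line. move_arm: Moves the arm, as the interface text tells. Scaled input: -1 to 1 covers 30 mm each way for a shift and 0.08 rad each way for a turn. Its arguments: {"type":"object","properties":{"commands":{"type":"array"},"jaw":{"type":"number"},"newtons":{"type":"number"}},"required":["commands"]}

```bash
ls; mkdir -p pics; python3 - <<'E'
from station import ctrl
import cv2,numpy as np
s=ctrl.sense();print({k:np.round(v,3).tolist() for k,v in s.items()})
for n in("side","top"):
    c=ctrl.capture(n);np.savez(f"pics/{n}0.npz",**c)
    cv2.imwrite(f"pics/{n}0.png",c["color"])
    print(n,c["fovy"],c["cx"],c["cy"],c["origin"],np.round(c["rotation"],4).tolist(),[k for k in c],(c["depth"]>0).mean())
E
```

```text
pics
{'time_s': 0.0, 'q': [1.149, 0.435, 0.025, 1.574, -0.012, 1.134, -0.075], 'qd': [-0.001, -0.0, 0.0, -0.002, -0.0, -0.002, -0.001], 'effort': [-0.0, -66.785, 0.985, -31.445, -0.06, 0.043, 0.0], 'position': [195.679, -593.049, 225.952], 'tcp_rot': [-3.1, -0.498, 0.001], 'ft_force': [-1.568, -1.408, -0.037], 'wrist_torque': [0.007, -0.001, -0.002], 'grasp_force': 0.0, 'finger_gap': 91.752}
side 54.32020403419381 274.0938047583015 205.50866224351688 [  71.37175611  848.44774253 1107.52967323] [0.2493, -1.0582, -2.4564] ['color', 'depth', 'fovy', 'cx', 'cy', 'origin', 'rotation'] 0.9963095238095238
top 49.301626286617235 276.5451528082335 208.0482542185113 [ 2.40482943e+02 -3.89376770e-01  1.69059179e+03] [0.1466, -0.1478, -1.5725] ['color', 'depth', 'fovy', 'cx', 'cy', 'origin', 'rotation'] 0.9957865646258504
```

View pics/side0.png

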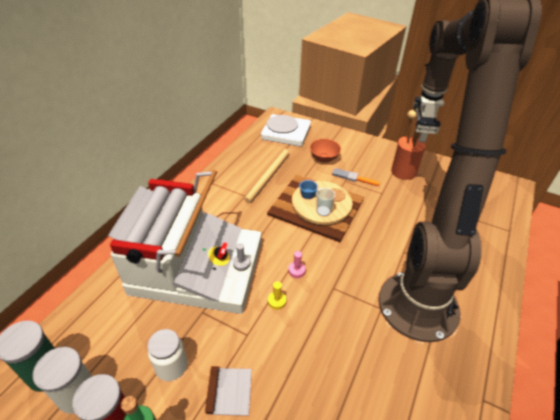

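View pics/top0.png

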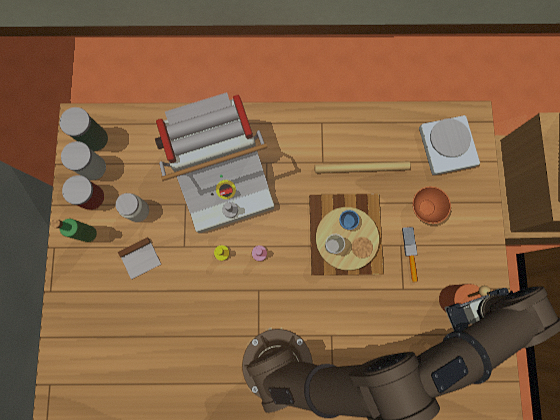

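The side view shows the steel stamp at (241,257), the pink look-alike at (297,265), the yellow one at (277,297), the dial at about (220,253) and the turntable at (322,202). In the top view the steel stamp is at (231,209), yellow at (221,253), pink at (260,253), the dial at (226,190), the cork pad at (362,247), the ramekin at (349,220) and the tumbler at (335,244). The steel stamp on the ledge is the one to take. Next I'll check it in a close crop and measure.

```bash
cat > h.py <<'E'
import numpy as np,cv2
from scipy.spatial.transform import Rotation as R
def load(f): return dict(np.load(f))
def cam(c):
    f=c["color"].shape[0]/2/np.tan(np.radians(float(c["fovy"]))/2)
    return f,float(c["cx"]),float(c["cy"]),np.array(c["origin"]),R.from_rotvec(c["rotation"]).as_matrix()
def cloud(c):
    f,cx,cy,o,M=cam(c);h,w=c["depth"].shape;u,v=np.meshgrid(np.arange(w),np.arange(h));d=c["depth"]
    return np.stack([(u-cx)/f*d,-(v-cy)/f*d,-d],-1)@M.T+o
def ray(c,u,v,z):
    f,cx,cy,o,M=cam(c);r=M@np.array([(u-cx)/f,-(v-cy)/f,-1]);return o+r*(z-o[2])/r[2]
def proj(c,p):
    f,cx,cy,o,M=cam(c);q=(np.array(p)-o)@M;return np.array([cx+f*q[0]/-q[2],cy+f*q[1]/q[2]])
E
python3 - <<'E'
from h import *
t=load("pics/top0.npz");s=load("pics/side0.npz")
for c,n,pts in((t,"top",[(231,209),(221,253),(260,253),(226,190),(362,247),(349,220),(335,244),(300,260),(348,238),(200,225),(290,300)]),(s,"side",[(240,246),(220,253),(337,196),(309,190),(325,195),(350,330),(240,275)])):
    P=cloud(c)
    for u,v in pts: print(n,(u,v),np.round(P[v,u]).tolist(),c["color"][v,u].tolist())
a=cv2.resize(t["color"][140:240,150:290],(560,400),interpolation=cv2.INTER_CUBIC)
b=cv2.resize(t["color"][185:285,305:390],(340,400),interpolation=cv2.INTER_CUBIC)[:,:240]
d=cv2.resize(s["color"][225:285,180:260],(0,0),fx=4,fy=4)[:200,:320]
e=cv2.resize(s["color"][170:240,265:375],(0,0),fx=4,fy=4)[:200,:440]
cv2.imwrite("pics/crop1.png",np.vstack([np.hstack([a,b]),np.hstack([d,e,])[:, :760] if 1 else 0, ][:1]+[np.pad(np.hstack([d,e]),((0,0),(0,40),(0,0)))]))
E
```

```text
top (231, 209) [534.0, 156.0, 127.0] [62, 65, 68]
top (221, 253) [384.0, 192.0, 98.0] [38, 145, 146]
top (260, 253) [384.0, 56.0, 91.0] [152, 132, 171]
top (226, 190) [602.0, 174.0, 128.0] [52, 59, 167]
top (362, 247) [407.0, -308.0, 51.0] [76, 115, 154]
top (349, 220) [505.0, -265.0, 55.0] [140, 111, 77]
top (335, 244) [419.0, -212.0, 47.0] [144, 150, 153]
top (300, 260) [366.0, -88.0, -3.0] [77, 118, 158]
top (348, 238) [440.0, -260.0, 47.0] [120, 172, 180]
top (200, 225) [489.0, 273.0, 59.0] [177, 177, 171]
top (290, 300) [221.0, -49.0, -7.0] [73, 116, 151]
side (240, 246) [541.0, 167.0, 153.0] [210, 216, 227]
side (220, 253) [597.0, 198.0, 120.0] [39, 43, 201]
side (337, 196) [397.0, -302.0, 50.0] [102, 163, 232]
side (309, 190) [505.0, -279.0, 53.0] [188, 144, 95]
side (325, 195) [422.0, -229.0, 102.0] [156, 188, 207]
side (350, 330) [156.0, 180.0, -1.0] [103, 169, 234]
side (240, 275) [524.0, 202.0, 59.0] [242, 250, 250]
```

View pics/crop1.png

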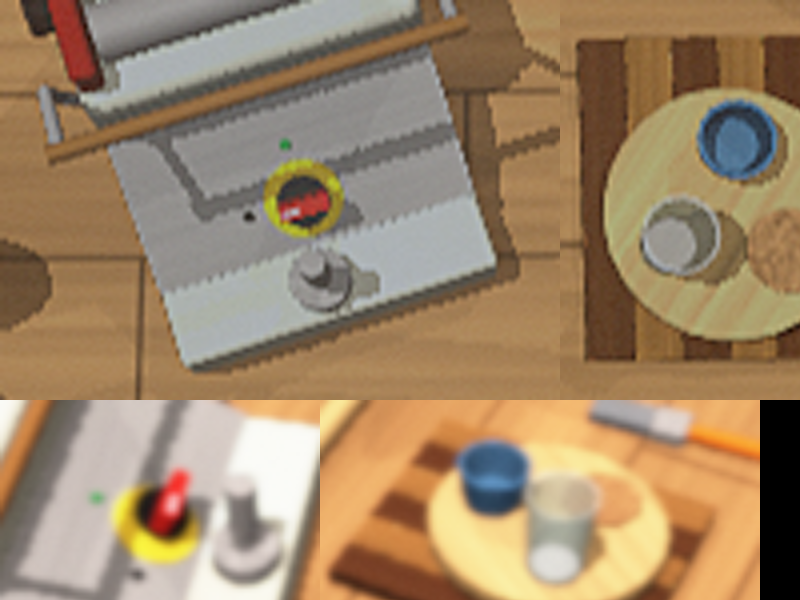

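The crop shows the all-steel stamp upright on the white ledge (top at about (229,206) in the top view) and the red dial with its white stripe to the left (off), ringed yellow at (226,190). The green dot is at (221.5,176). The cork pad is at (362,247), clear of the tumbler and ramekin.

```bash
python3 - <<'E'
from h import *
t=load("pics/top0.npz");s=load("pics/side0.npz")
def blob(c,m,box):
    x0,y0,x1,y1=box;k=np.zeros(m.shape,np.uint8);k[y0:y1,x0:x1]=m[y0:y1,x0:x1]
    n,l,st,ce=cv2.connectedComponentsWithStats(k);i=1+np.argmax(st[1:,4]);ct=max(cv2.findContours((l==i).astype(np.uint8),0,2)[0],key=len)
    return ce[i],st[i],cv2.minEnclosingCircle(ct),(cv2.fitEllipse(cv2.convexHull(ct)) if len(ct)>5 else None)
for c,n,by,bp,bt in((t,"top",(205,170,250,210),(345,230,385,265),(310,200,390,275)),(s,"side",(195,235,240,275),(320,180,360,215),(285,175,365,230))):
    hsv=cv2.cvtColor(c["color"],cv2.COLOR_BGR2HSV);H,S,V=[hsv[...,i].astype(int) for i in range(3)]
    y=(H>22)&(H<35)&(S>140); r=blob(c,y,by);print(n,"yellow",r, "z79:",ray(c,*r[3][0],79).round(1))
    r_=((H<6)|(H>172))&(S>130);q=blob(c,r_,by);print(n,"red",q[0],q[1])
    g=(H>45)&(H<85)&(S>90);q=blob(c,g,(by[0]-15,by[1]-20,by[2],by[3]));print(n,"green",q[0],q[1])
    P=cloud(c)
    cork=(H>5)&(H<17)&(abs(P[...,2]-50)<12)&(S>60);q=blob(c,cork,bp);print(n,"cork",q, ray(c,*q[3][0],51).round(1))
    tt=(S>50)&(abs(P[...,2]-48)<9)&(V>90);q=blob(c,tt,bt);print(n,"tt",q,ray(c,*q[3][0],48).round(1))
    bl=(H>95)&(H<125)&(S>80);q=blob(c,bl,bt);print(n,"ram",q[0],q[3])
# ledge corners
A=ray(t,197,232,60);B=ray(t,274.2,205.5,60);print("corners",A,B,np.linalg.norm(A-B),np.degrees(np.arctan2((A-B)[0],(A-B)[1])))
print("stampTop top",ray(t,228.7,205.5,155),"die", ray(t,230.5,210.3,78))
print("stamp top side",ray(s,180+239/4,225+(482-400)/4,155),"die",ray(s,180+246/4,225+(550-400)/4,78))
E
```

```text
top yellow (array([225.39189189, 188.2972973 ]), array([216, 180,  20,  19, 148], dtype=int32), ((225.2941131591797, 189.0), 9.766404151916504), ((225.33387756347656, 189.10157775878906), (18.425283432006836, 19.58766746520996), 89.19197845458984)) z79: [616.7 181.9  79. ]
top red [226.56 190.68] [220 187  12   8  50]
top green [220.5 175.5] [220 175   2   2   4]
top cork (array([361.82018927, 247.14511041]), array([352, 238,  21,  20, 317], dtype=int32), ((361.5666809082031, 247.43333435058594), 10.607110023498535), ((361.92047119140625, 247.09117126464844), (19.767011642456055, 20.863372802734375), 118.6490478515625)) [ 406.5 -308.1   51. ]
top tt (array([348.4197995 , 240.54344194]), array([ 316,  208,   63,   63, 2394], dtype=int32), ((346.8829650878906, 238.70330810546875), 31.933513641357422), ((346.9287414550781, 238.65151977539062), (62.148990631103516, 63.83525085449219), 129.64381408691406)) [ 437.6 -255.9   48. ]
top ram [349.11877395 219.86206897] ((348.8887023925781, 219.44593811035156), (18.845563888549805, 19.527990341186523), 93.06880187988281)
side yellow (array([216
[... 677 characters left out ...]
y([ 292,  181,   61,   43, 1321], dtype=int32), ((322.0054931640625, 202.91758728027344), 30.066804885864258), ((322.01513671875, 201.87179565429688), (42.09308624267578, 60.247161865234375), 96.48417663574219)) [ 435.4 -245.7   48. ]
side ram [307.8952381  188.66666667] ((307.7119140625, 188.58897399902344), (16.082441329956055, 16.75293731689453), 163.44309997558594)
corners [463.80009246 283.53563982  60.        ] [558.88984313   5.75474203  60.        ] 293.60566728387295 -18.897062994136792
stampTop top [541.38583723 160.95568867 155.        ] die [538.90470882 162.37376115  78.        ]
stamp top side [541.79284818 166.99481233 155.        ] die [537.61299459 169.88469316  78.        ]
```

```bash
python3 - <<'E'
from h import *
t=load("pics/top0.npz");s=load("pics/side0.npz")
R2=np.array([[.946,.324],[-.324,.946]]);O=np.array([616,182])
for c,n in((t,"top"),(s,"side")):
    P=cloud(c);d=P[...,:2]-O;L=d@R2.T
    for nm,z0,z1,b in(("stamp grip",110,175,(-110,-45,-30,40)),("stamp die",68,92,(-115,-45,-40,40)),("rod",255,310,(-60,85,-160,160)),("panel l",60,130,(-20,60,60,120))):
        m=(P[...,2]>z0)&(P[...,2]<z1)&(L[...,0]>b[0])&(L[...,0]<b[1])&(L[...,1]>b[2])&(L[...,1]<b[3])
        v,u=np.nonzero(m)
        if len(u): print(n,nm,m.sum(),"px",u.min(),u.max(),v.min(),v.max(),"mean",P[m].mean(0).round(1),"loc",L[m].mean(0).round(1),L[m].min(0).round(),L[m].max(0).round(),"z",P[m][:,2].min().round(),P[m][:,2].max().round())
    m=(P[...,2]>70)&(P[...,2]<160)&(abs(P[...,0]-420)<50)&(abs(P[...,1]+230)<50)
    print(n,"tumbler",m.sum(),P[m].mean(0),P[m].min(0),P[m].max(0))
for z in(275,283):print("rod",(ray(t,214,161.4,z)[:2]-O)@R2.T)
def tri(a,b):
    A=[]
    for c,(u,v) in((t,a),(s,b)):
        f,cx,cy,o,M=cam(c);r=M@np.array([(u-cx)/f,-(v-cy)/f,-1]);A.append((o,r/np.linalg.norm(r)))
    K=[np.eye(3)-np.outer(r,r) for o,r in A];x=np.linalg.solve(sum(K),sum(k@o for k,(o,r) in zip(K,A)));return x.round(1),[np.linalg.norm(k@(x-o)).round(1) for k,(o,r) in zip(K,A)]
print("tri green",tri((221.1,176),(204.2,249.2)),"stamptop",tri((228.6,205.4),(239.4,245.1)))
E
```

```text
top stamp grip 60 px 224 232 203 211 mean [537.8 164.  146.2] loc [-79.8   8.3] [-89.  -4.] [-67.  21.] z 111.0 161.0
top stamp die 130 px 222 237 202 217 mean [535.4 162.6  81. ] loc [-82.5   7.7] [-105.  -18.] [-49.  36.] z 68.0 90.0
top rod 516 px 163 262 137 179 mean [655.8 199.1 288. ] loc [43.2  3.3] [  33. -160.] [ 84. 159.] z 275.0 299.0
top panel l 404 px 188 211 178 205 mean [605.7 273.7  87.1] loc [19.9 90.1] [-20.  60.] [ 60. 120.] z 60.0 112.0
top tumbler 165 [ 420.06516281 -215.49616492  113.49026503] [ 378.07155446 -275.09592967   70.0536742 ] [ 469.86557114 -180.0863864   142.59724539]
side stamp grip 115 px 236 244 243 257 mean [538.2 170.7 139.4] loc [-77.2  14.5] [-89.  -3.] [-64.  23.] z 111.0 157.0
side stamp die 180 px 233 249 255 270 mean [536.7 173.2  80.2] loc [-77.8  17.4] [-103.  -15.] [-48.  38.] z 68.0 92.0
side rod 477 px 169 215 172 250 mean [652.5 208.7 287.9] loc [43.2 13.5] [  35. -160.] [ 84. 160.] z 274.0 294.0
side panel l 473 px 189 220 263 288 mean [605.7 274.2  87.3] loc [20.1 90.6] [-20.  60.] [ 60. 120.] z 64.0 109.0
side tumbler 235 [ 412.90701387 -216.15728072  113.88261333] [ 377.41478749 -276.00947359   70.56303474] [ 469.70604378 -180.20291537  142.55575095]
rod [48.92831664 -0.5097627 ]
rod [46.31026465 -0.79438182]
tri green (array([660.4, 195.5,  99.8]), [np.float64(0.2), np.float64(0.2)]) stamptop (array([544.3, 162.4, 150.2]), [np.float64(1.7), np.float64(1.7)])
```

>>> {"fn": "move_arm", "kwargs": {
  "commands": [
    [0.9, -0.95, -0.2, 0],
    [0.9, -0.95, -0.2, 0],
    [0.9, -0.95, -0.2, 0],
    [0.9, -0.95, 0, 0],
    [0.9, -0.95, 0, 0],
    [0.9, -0.95, 0, 0],
    [0.9, -0.95, 0, 0],
    [0.9, -0.95, 0, 0]
  ],
  "jaw": 1
}}

```text
time_s: 0.9
position: [329.8, -307.7, 244.6]
tcp_rot: [-3.102, -0.498, 0.0]
ft_force: [1.9, -0.4, 0.2]
finger_gap: 91.9
grasp_force: 0.0
```

>>> {"fn": "move_arm", "kwargs": {
  "commands": [
    [0.9, -0.98, 0, 0],
    [0.9, -0.98, 0, 0],
    [0.9, -0.98, 0, 0],
    [0.9, -0.98, 0, 0],
    [0.9, -0.98, 0, 0],
    [0.9, -0.98, 0, 0],
    [0.9, -0.98, 0, 0],
    [0.9, -0.98, 0, 0]
  ]
}}

```text
time_s: 1.7
position: [461.2, -16.8, 244.6]
tcp_rot: [3.102, 0.498, -0.0]
ft_force: [1.6, -1.0, 0.1]
finger_gap: 91.7
grasp_force: 0.0
```

```bash
cat > st.py <<'E'
import sys;from h import *
from station import ctrl
s=ctrl.sense();p=np.array(s["position"]);M=R.from_rotvec(s["tcp_rot"]).as_matrix()
print("t",round(s["time_s"],2),"p",p.round(1),"q",np.round(s["q"],3),"F",np.round(s["ft_force"],1),"gap",round(s["finger_gap"],1),round(s["grasp_force"],1));print("tool axes",M.T.round(3).tolist())
if len(sys.argv)>3:
    d=np.array([float(a) for a in sys.argv[1:4]])-p;print("to go tool",(M.T@d).round(1))
E
python3 st.py 541 164 244
```

```text
t 1.7 p [461.2 -16.8 244.6] q [ 0.278  0.185 -0.413  1.9    0.084  1.074 -1.421] F [ 1.6 -1.   0.1] gap 91.7 0.0
tool axes [[0.95, 0.313, -0.0], [0.313, -0.95, 0.0], [-0.0, -0.0, -1.0]]
to go tool [ 132.4 -146.7    0.6]
```

>>> {"fn": "move_arm", "kwargs": {
  "commands": [
    [0.88, -0.98, 0, 0],
    [0.88, -0.98, 0, 0],
    [0.88, -0.98, 0, 0],
    [0.88, -0.98, 0, 0],
    [0.88, -0.98, 0, 0],
    [0, 0, 0.6, 0],
    [0, 0, 0.8, 0],
    [0, 0, 0.8, 0]
  ]
}}

```text
time_s: 2.5
position: [540.1, 163.0, 177.6]
tcp_rot: [3.102, 0.5, -0.0]
ft_force: [-0.1, -0.7, 0.1]
finger_gap: 91.7
grasp_force: 0.0
```

```bash
python3 st.py 541 164 112; python3 - <<'E'
from h import *
from station import ctrl
t=ctrl.capture("top");s=ctrl.capture("side")
a=cv2.resize(t["color"][150:250,180:280],(400,400),interpolation=cv2.INTER_CUBIC);b=cv2.resize(s["color"][190:290,190:290],(400,400),interpolation=cv2.INTER_CUBIC)
cv2.imwrite("pics/g1.png",np.hstack([a,b]))
E
```

```text
t 2.5 p [540.1 163.  177.6] q [-0.05   0.428 -0.462  1.757  0.22   1.008 -1.846] F [-0.1 -0.7  0.1] gap 91.7 0.0
tool axes [[0.949, 0.314, -0.0], [0.314, -0.949, -0.0], [-0.0, -0.0, -1.0]]
to go tool [ 1.1 -0.7 65.6]
```

View pics/g1.png

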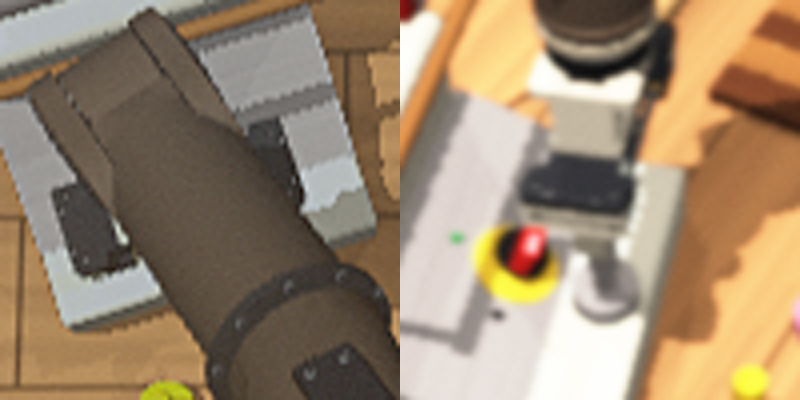

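The gripper sits over the stamp: jaw bar at about (578,190) in the right half, stamp foot at (605,290). The wrist reaches towards the rod in the top view, so I'll check that clearance before going down.

```bash
python3 - <<'E'
from h import *
from station import ctrl
R2=np.array([[.946,.324],[-.324,.946]]);O=np.array([616,182])
for n in("side","top"):
    c=ctrl.capture(n);P=cloud(c);L=(P[...,:2]-O)@R2.T;z=P[...,2]
    for x0 in range(-140,120,20):
        m=(L[...,0]>x0)&(L[...,0]<x0+20)&(abs(L[...,1])<120)&(z>195)&(z<800)
        if m.sum()>5:print(n,x0,m.sum(),np.percentile(z[m],[2,10,50,98]).round())
E
```

```text
side -140 599 [377. 436. 582. 637.]
side -120 1437 [252. 263. 435. 620.]
side -100 1154 [240. 283. 461. 613.]
side -80 1062 [247. 283. 461. 601.]
side -60 602 [251. 282. 482. 592.]
side -40 75 [538. 549. 568. 583.]
side 20 124 [279. 281. 286. 292.]
side 40 224 [285. 287. 289. 293.]
side 80 238 [199. 200. 205. 211.]
side 100 365 [206. 207. 209. 212.]
top -140 300 [567. 613. 625. 642.]
top -120 443 [257. 271. 613. 627.]
top -100 383 [280. 284. 598. 617.]
top -80 411 [280. 283. 590. 606.]
top -60 278 [281. 283. 580. 596.]
top -40 31 [565. 568. 577. 585.]
top 20 63 [277. 281. 287. 294.]
top 40 141 [281. 284. 288. 294.]
top 80 261 [196. 198. 205. 213.]
top 100 411 [202. 205. 209. 217.]
```

>>> {"fn": "move_arm", "kwargs": {
  "commands": [
    [0.03, -0.02, 0.7, 0],
    [0, 0, 0.7, 0],
    [0, 0, 0.5, 0],
    [0, 0, 0.3, 0],
    [0, 0, 0, 0],
    [0, 0, 0, 0],
    [0, 0, 0, 0],
    [0, 0, 0, 0]
  ]
}}

```text
time_s: 3.5
position: [541.4, 163.7, 113.6]
tcp_rot: [-3.102, -0.498, -0.002]
ft_force: [-0.3, 0.2, 0.1]
finger_gap: 91.8
grasp_force: 0.0
```

>>> {"fn": "move_arm", "kwargs": {
  "commands": [
    [0, 0, 0, 0],
    [0, 0, 0, 0],
    [0, 0, 0, 0],
    [0, 0, 0, 0],
    [0, 0, 0, 0],
    [0, 0, 0, 0],
    [0, 0, 0, 0],
    [0, 0, 0, 0]
  ],
  "jaw": 0,
  "newtons": 25
}}

```text
time_s: 4.3
position: [540.9, 163.5, 112.7]
tcp_rot: [3.102, 0.498, -0.0]
ft_force: [0.6, -0.1, -0.5]
finger_gap: 32.1
grasp_force: 0.0
```

>>> {"fn": "move_arm", "kwargs": {
  "commands": [
    [0, 0, 0, 0],
    [0, 0, 0, 0],
    [0, 0, 0, 0],
    [0, 0, 0, 0],
    [0, 0, 0, 0],
    [0, 0, -0.2, 0],
    [0, 0, -0.3, 0],
    [0, 0, -0.5, 0]
  ]
}}

```text
time_s: 5.1
position: [540.5, 163.3, 143.0]
tcp_rot: [3.102, 0.498, -0.002]
ft_force: [0.3, 0.6, -1.4]
finger_gap: 25.5
grasp_force: 25.0
```

>>> {"fn": "move_arm", "kwargs": {
  "commands": [
    [0, 0, -0.9, 0],
    [0, 0, -0.9, 0],
    [-0.6, 0.8, -0.8, 0],
    [-0.66, 0.97, -0.6, 0],
    [-0.66, 0.97, 0, 0],
    [-0.66, 0.97, 0, 0],
    [-0.66, 0.97, 0, 0],
    [-0.66, 0.97, 0, 0]
  ]
}}

```text
time_s: 5.9
position: [482.4, -35.3, 239.7]
tcp_rot: [3.101, 0.499, 0.002]
ft_force: [0.2, 0.2, -2.0]
finger_gap: 25.6
grasp_force: 25.0
```

>>> {"fn": "move_arm", "kwargs": {
  "commands": [
    [-0.66, 0.97, 0, 0],
    [-0.66, 0.97, 0, 0],
    [-0.66, 0.97, 0, 0],
    [-0.66, 0.97, 0, 0],
    [-0.66, 0.97, 0, 0],
    [-0.66, 0.97, 0, 0],
    [-0.66, 0.97, 0, 0],
    [0, 0, 0, 0]
  ]
}}

```text
time_s: 6.7
position: [413.0, -276.2, 239.4]
tcp_rot: [3.101, 0.487, -0.001]
ft_force: [0.3, 0.6, -1.7]
finger_gap: 25.5
grasp_force: 25.0
```

>>> {"fn": "move_arm", "kwargs": {
  "commands": [
    [0, 0, 0, -0.8],
    [0, 0, 0, -1],
    [0, 0, 0, -1],
    [0, 0, 0, -1],
    [0, 0, 0, -1],
    [0, 0, 0, -1],
    [0, 0, 0, -1],
    [0, 0, 0, -1]
  ]
}}

```text
time_s: 7.5
position: [415.4, -270.5, 239.5]
tcp_rot: [2.796, 1.432, 0.001]
ft_force: [0.6, -0.3, -2.2]
finger_gap: 25.5
grasp_force: 25.0
```

>>> {"fn": "move_arm", "kwargs": {
  "commands": [
    [0, 0, 0, -1],
    [0, 0, 0, -1],
    [0, 0, 0, -1],
    [0, 0, 0, -1],
    [0, 0, 0, -1],
    [0, 0, 0, -1],
    [0, 0, 0, -1],
    [0, 0, 0, -1]
  ]
}}

```text
time_s: 8.3
position: [415.4, -270.5, 239.5]
tcp_rot: [2.203, 2.238, 0.0]
ft_force: [0.1, 0.3, -1.8]
finger_gap: 25.3
grasp_force: 25.0
```

```bash
python3 st.py 406.5 -307.5 104; python3 - <<'E'
from h import *
from station import ctrl
t=ctrl.capture("top");s=ctrl.capture("side");np.savez("pics/top1.npz",**t);np.savez("pics/side1.npz",**s)
a=cv2.resize(t["color"][190:290,310:410],(400,400),interpolation=cv2.INTER_CUBIC);b=cv2.resize(s["color"][130:230,270:370],(400,400),interpolation=cv2.INTER_CUBIC)
cv2.imwrite("pics/g2.png",np.hstack([a,b]))
E
```

```text
t 8.3 p [ 415.4 -270.5  239.5] q [ 0.856  0.255 -0.472  1.832  0.13   1.084  0.352] F [ 0.1  0.3 -1.8] gap 25.3 25.0
tool axes [[-0.016, 1.0, -0.0], [1.0, 0.016, 0.001], [0.001, -0.0, -1.0]]
to go tool [-36.8  -9.6 135.6]
```

View pics/g2.png

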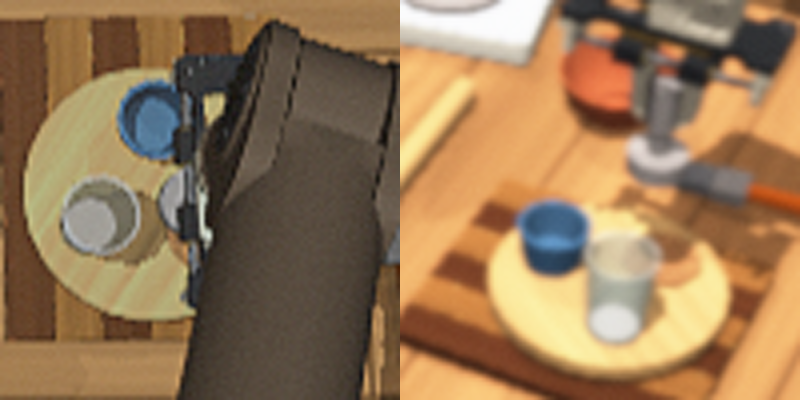

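The stamp hangs upright in the jaws at (660,130) in the right half, and the cork pad is visible at (690,255), clear of the tumbler. Lowering it now.

>>> {"fn": "move_arm", "kwargs": {
  "commands": [
    [-0.6, -0.16, 0, 0],
    [-0.63, -0.16, 0, 0],
    [0, 0, 0.8, 0],
    [0, 0, 1, 0],
    [0, 0, 1, 0],
    [0, 0, 0.8, 0],
    [0, 0, 0.4, 0],
    [0, 0, 0.2, 0]
  ]
}}

```text
time_s: 9.2
position: [405.9, -307.7, 112.2]
tcp_rot: [-2.209, -2.233, 0.0]
ft_force: [0.2, 0.6, -1.9]
finger_gap: 25.9
grasp_force: 25.0
```

```bash
python3 st.py 406.5 -307.5 104
```

```text
t 9.2 p [ 405.9 -307.7  112.2] q [ 0.862  0.42  -0.416  1.96   0.23   0.808  0.329] F [ 0.2  0.6 -1.9] gap 25.9 25.0
tool axes [[-0.011, 1.0, 0.001], [1.0, 0.011, -0.001], [-0.001, 0.001, -1.0]]
to go tool [0.2 0.6 8.2]
```

>>> {"fn": "move_arm", "kwargs": {
  "commands": [
    [0, 0, 0.1, 0],
    [0, 0, 0.08, 0],
    [0, 0, 0.05, 0],
    [0, 0, 0.03, 0],
    [0, 0, 0.02, 0],
    [0, 0, 0, 0],
    [0, 0, 0, 0],
    [0, 0, 0, 0]
  ]
}}

```text
time_s: 10.0
position: [406.0, -308.0, 104.4]
tcp_rot: [2.208, 2.234, -0.0]
ft_force: [0.8, -0.8, -2.7]
finger_gap: 25.5
grasp_force: 25.0
```

>>> {"fn": "move_arm", "kwargs": {
  "commands": [
    [0, 0, 0.02, 0],
    [0, 0, 0.02, 0],
    [0, 0, 0.015, 0],
    [0, 0, 0, 0],
    [0, 0, 0, 0],
    [0, 0, 0, 0],
    [0, 0, 0, 0],
    [0, 0, 0, 0]
  ]
}}

```text
time_s: 10.8
position: [406.1, -308.2, 103.4]
tcp_rot: [2.208, 2.234, -0.001]
ft_force: [-3.1, 0.5, 8.2]
finger_gap: 25.7
grasp_force: 25.0
```

>>> {"fn": "move_arm", "kwargs": {
  "commands": [
    [0, 0, 0, 0],
    [0, 0, 0, 0],
    [0, 0, 0, 0],
    [0, 0, 0, 0],
    [0, 0, 0, 0],
    [0, 0, -0.3, 0],
    [0, 0, -0.8, 0],
    [0, 0, -1, 0]
  ],
  "jaw": 0.52
}}

```text
time_s: 11.6
position: [405.3, -307.5, 166.1]
tcp_rot: [-2.206, -2.233, 0.0]
ft_force: [0.2, 0.1, 0.1]
finger_gap: 47.5
grasp_force: 0.0
```

>>> {"fn": "move_arm", "kwargs": {
  "commands": [
    [0, 0, -1, 0],
    [0, 0, -1, 0],
    [0, 0, -1, 0],
    [0.8, 0, -1, 0],
    [1, 0, -1, 0],
    [1, 0, -1, 0],
    [1, 0, -1, 0],
    [1, 0, -1, 0]
  ]
}}

```text
time_s: 12.4
position: [403.8, -162.3, 407.6]
tcp_rot: [2.207, 2.234, 0.0]
ft_force: [1.8, -1.0, -0.1]
finger_gap: 48.0
grasp_force: 0.0
```

```bash
python3 st.py; python3 - <<'E'
from h import *
from station import ctrl
t=ctrl.capture("top");s=ctrl.capture("side");np.savez("pics/top2.npz",**t);np.savez("pics/side2.npz",**s)
a=cv2.resize(t["color"][190:290,310:410],(400,400),interpolation=cv2.INTER_CUBIC);b=cv2.resize(s["color"][130:230,270:370],(400,400),interpolation=cv2.INTER_CUBIC)
cv2.imwrite("pics/g3.png",np.hstack([a,b]))
E
```

```text
t 12.4 p [ 403.8 -162.3  407.6] q [ 0.789  0.052 -0.55   1.645  0.028  1.452  0.249] F [ 1.8 -1.  -0.1] gap 48.0 0.0
tool axes [[-0.012, 1.0, -0.001], [1.0, 0.012, 0.001], [0.001, -0.001, -1.0]]
```

View pics/g3.png

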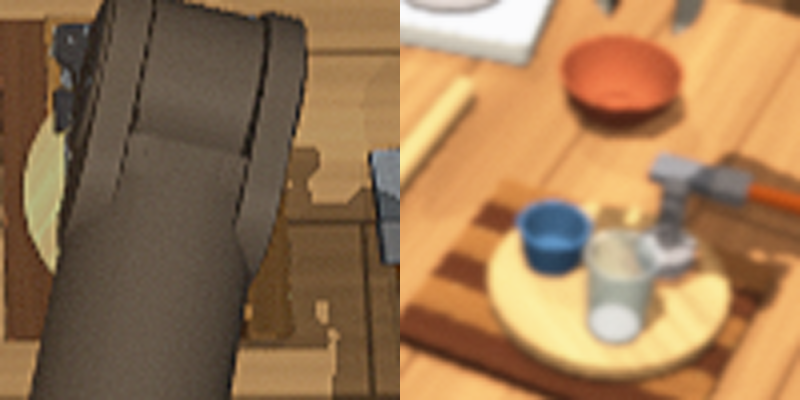

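The stamp now stands upright on the cork pad, foot at about (672,255) in the right half, and the tumbler and ramekin haven't moved. Next I need the 25° lean. The moves don't tilt the tool directly, so I'll see what the arm does near its q6 limit up high.

>>> {"fn": "move_arm", "kwargs": {
  "commands": [
    [1, 0.4, -0.9, 0],
    [1, 0.4, -0.9, 0],
    [1, 0.4, -0.9, 0],
    [1, 0.4, -0.9, 0],
    [1, 0.4, -0.9, 0],
    [1, 0.4, -0.9, 0],
    [1, 0.4, -0.9, 0],
    [1, 0.4, -0.9, 0]
  ]
}}

```text
time_s: 13.3
position: [493.1, 65.8, 609.8]
tcp_rot: [-2.2, -2.237, -0.002]
ft_force: [0.8, 0.3, -0.0]
finger_gap: 48.0
grasp_force: 0.0
```

```bash
python3 st.py
```

```text
t 13.3 p [493.1  65.8 609.8] q [ 0.18   0.23  -0.607  0.975  0.137  1.973 -0.344] F [ 0.8  0.3 -0. ] gap 48.0 0.0
tool axes [[-0.017, 1.0, 0.004], [1.0, 0.017, -0.002], [-0.002, 0.004, -1.0]]
```

>>> {"fn": "move_arm", "kwargs": {
  "commands": [
    [1, 0.4, 0, 0],
    [1, 0.4, 0, 0],
    [1, 0.4, -0.3, 0],
    [0.2, 0, -0.8, 0],
    [0, 0, -0.8, 0],
    [0, 0, -0.8, 0],
    [0, 0, -0.8, 0],
    [0, 0, 0, 0]
  ]
}}

```text
time_s: 14.1
position: [518.6, 132.7, 623.2]
tcp_rot: [2.204, 2.226, 0.001]
ft_force: [-1.1, -0.3, -0.2]
finger_gap: 48.0
grasp_force: 0.0
```

```bash
python3 st.py
```

```text
t 14.1 p [518.6 132.7 623.2] q [-0.621  0.26   0.429  0.894 -0.111  2.002 -0.241] F [-1.1 -0.3 -0.2] gap 48.0 0.0
tool axes [[-0.01, 1.0, -0.006], [1.0, 0.01, 0.006], [0.006, -0.005, -1.0]]
```

>>> {"fn": "move_arm", "kwargs": {
  "commands": [
    [0, 0, -1, 0],
    [0, 0, -1, 0],
    [0, 0, -1, 0],
    [0, 0, -1, 0],
    [0, 0, -1, 0],
    [0, 0, -1, 0],
    [0, 0, -1, 0],
    [0, 0, -1, 0]
  ]
}}

```text
time_s: 14.9
position: [474.5, 121.7, 710.8]
tcp_rot: [2.133, 2.156, 0.24]
ft_force: [-0.2, 1.0, 0.7]
finger_gap: 48.0
grasp_force: 0.0
```

```bash
python3 st.py
```

```text
t 14.9 p [474.5 121.7 710.8] q [-0.946  0.117  0.741  0.865 -0.09   2.002 -0.25 ] F [-0.2  1.   0.7] gap 48.0 0.0
tool axes [[-0.015, 0.999, 0.04], [0.983, 0.007, 0.181], [0.18, 0.042, -0.983]]
```

>>> {"fn": "move_arm", "kwargs": {
  "commands": [
    [0.4, 0, -1, 0],
    [0.4, 0, -1, 0],
    [0.4, 0, -1, 0],
    [0.4, 0, -1, 0],
    [0.4, 0, -1, 0],
    [0.4, 0, -1, 0],
    [0, 0, -1, 0],
    [0, 0, -1, 0]
  ]
}}

```text
time_s: 15.7
position: [428.8, 179.3, 780.3]
tcp_rot: [2.058, 2.102, 0.457]
ft_force: [0.8, -0.7, -0.4]
finger_gap: 47.8
grasp_force: 0.0
```

```bash
python3 st.py
```

```text
t 15.7 p [428.8 179.3 780.3] q [-1.443  0.006  0.909  0.794  0.081  2.002 -0.467] F [ 0.8 -0.7 -0.4] gap 47.8 0.0
tool axes [[-0.037, 0.995, 0.095], [0.945, 0.004, 0.328], [0.326, 0.102, -0.94]]
```

>>> {"fn": "move_arm", "kwargs": {
  "commands": [
    [0.2, 0, -1, 0],
    [0.2, 0, -1, 0],
    [0.2, 0, -1, 0],
    [0.2, 0, -1, 0],
    [0.1, 0, -1, 0],
    [0, 0, 0, 0],
    [0, 0, 0.5, 0],
    [0, 0, 1, 0]
  ]
}}

```text
time_s: 16.5
position: [419.3, 185.9, 771.0]
tcp_rot: [2.035, 2.068, 0.567]
ft_force: [0.2, 1.0, 0.3]
finger_gap: 48.1
grasp_force: 0.0
```

```bash
python3 st.py 598.3 176.3 117
```

```text
t 16.5 p [419.3 185.9 771. ] q [-0.65  -0.043  0.017  0.904  0.125  1.867 -0.554] F [0.2 1.  0.3] gap 48.1 0.0
tool axes [[-0.044, 0.99, 0.133], [0.919, -0.012, 0.393], [0.391, 0.139, -0.91]]
to go tool [-104.3  -92.3  663.7]
```

>>> {"fn": "move_arm", "kwargs": {
  "commands": [
    [0, 0, 1, -0.97],
    [0, 0, 1, -0.97],
    [0, 0, 1, -0.97],
    [0, 0, 1, -0.97],
    [0, 0, 1, 0],
    [0, 0, 1, 0],
    [0, 0, 1, 0],
    [0, 0, 0, 0]
  ]
}}

```text
time_s: 17.3
position: [500.2, 215.2, 573.6]
tcp_rot: [1.665, 2.327, 0.494]
ft_force: [-0.4, -0.5, -0.8]
finger_gap: 47.7
grasp_force: 0.0
```

```bash
python3 st.py 496.5 141 351; python3 - <<'E'
from h import *
from station import ctrl
n=np.array([-.4226*.946,-.4226*.324,.9063]);S=np.array([616.5,182,79]);t=load("pics/top0.npz");s=load("pics/side0.npz")
for h in(0,20,42,50):print(h,proj(t,S+h*n).round(1),proj(s,S+h*n).round(1))
yl=np.array([-.324,.946,0]);print("stripe end top",proj(t,S+50*n+20*yl),proj(s,S+50*n+20*yl))
E
```

```text
t 17.3 p [500.2 215.2 573.6] q [-0.626 -0.054  0.054  1.428  0.099  1.362 -0.244] F [-0.4 -0.5 -0.8] gap 47.7 0.0
tool axes [[-0.323, 0.946, 0.003], [0.866, 0.294, 0.404], [0.382, 0.134, -0.915]]
to go tool [ -69.8 -115.   192.2]
0 [225.3 189.2] [218.6 255.6]
20 [225.5 190.2] [220.7 252.3]
42 [225.7 191.3] [223.1 248.6]
50 [225.7 191.8] [224.  247.3]
stripe end top [220.32340864 193.61690795] [222.36544572 252.12508427]
```

>>> {"fn": "move_arm", "kwargs": {
  "commands": [
    [-0.33, -0.55, 0.9, 0],
    [-0.33, -0.55, 0.9, 0],
    [-0.33, -0.55, 0.9, 0],
    [-0.33, -0.55, 0.9, 0],
    [-0.33, -0.55, 0.9, 0],
    [-0.33, -0.55, 0.9, 0],
    [-0.33, -0.55, 0.9, 0],
    [0, 0, 0, 0]
  ]
}}

```text
time_s: 18.1
position: [494.6, 140.3, 355.4]
tcp_rot: [1.666, 2.325, 0.497]
ft_force: [-0.4, 0.3, 0.4]
finger_gap: 47.7
grasp_force: 0.0
```

```bash
python3 st.py 559.3 162.4 208.6;python3 st.py 606.8 178.8 99.9
```

```text
t 18.1 p [494.6 140.3 355.4] q [-0.55  -0.094  0.138  1.981  0.056  0.838 -0.111] F [-0.4  0.3  0.4] gap 47.7 0.0
tool axes [[-0.322, 0.947, 0.005], [0.866, 0.293, 0.406], [0.383, 0.135, -0.914]]
to go tool [ -0.6   2.9 161.9]
t 18.1 p [494.6 140.3 355.4] q [-0.55  -0.094  0.138  1.981  0.056  0.838 -0.111] F [-0.4  0.3  0.4] gap 47.7 0.0
tool axes [[-0.322, 0.947, 0.005], [0.866, 0.293, 0.406], [0.383, 0.135, -0.914]]
to go tool [ -0.9   4.7 281.7]
```

>>> {"fn": "move_arm", "kwargs": {
  "commands": [
    [0, 0.04, 0.8, 0],
    [0, 0.04, 0.9, 0],
    [0, 0.04, 0.9, 0],
    [0, 0.04, 0.9, 0],
    [0, 0, 0.9, 0],
    [0, 0, 0.9, 0],
    [0, 0, 0.9, 0],
    [0, 0, 0, 0]
  ]
}}

```text
time_s: 18.9
position: [573.5, 170.8, 189.8]
tcp_rot: [1.661, 2.325, 0.502]
ft_force: [0.3, 0.3, 0.1]
finger_gap: 47.8
grasp_force: 0.0
```

```bash
python3 st.py 606.8 178.8 99.9; python3 - <<'E'
from h import *
from station import ctrl
t=ctrl.capture("top");s=ctrl.capture("side")
a=cv2.resize(t["color"][150:250,180:280],(400,400),interpolation=cv2.INTER_CUBIC);b=cv2.resize(s["color"][200:280,170:250],(400,400),interpolation=cv2.INTER_CUBIC)
cv2.imwrite("pics/g4.png",np.hstack([a,b]))
E
```

```text
t 18.9 p [573.5 170.8 189.8] q [-0.514  0.226  0.146  2.087 -0.044  0.409 -0.012] F [0.3 0.3 0.1] gap 47.8 0.0
tool axes [[-0.325, 0.946, 0.005], [0.863, 0.295, 0.409], [0.386, 0.137, -0.912]]
to go tool [-3.7 -5.7 95.9]
```

View pics/g4.png

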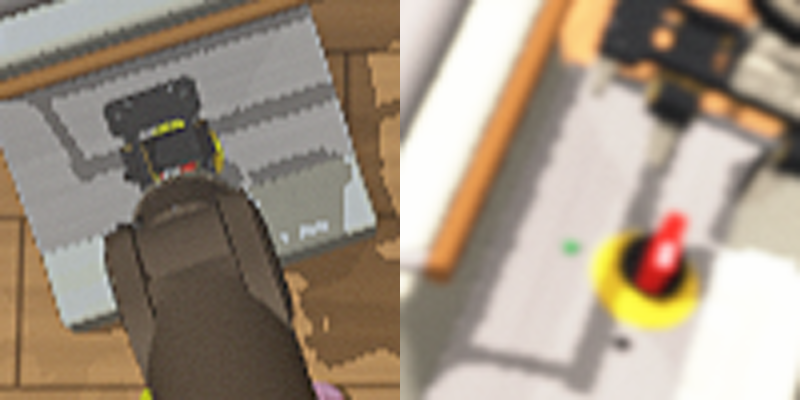

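The tool leans along the dial's axis: the red bar is at (665,255) in the right half and the fingers are above it at about (655,130). The rod is clear on the left. Going in.

>>> {"fn": "move_arm", "kwargs": {
  "commands": [
    [-0.06, -0.1, 0.5, 0],
    [-0.06, -0.1, 0.7, 0],
    [0, 0, 0.7, 0],
    [0, 0, 0.5, 0],
    [0, 0, 0.4, 0],
    [0, 0, 0.3, 0],
    [0, 0, 0, 0],
    [0, 0, 0, 0]
  ]
}}

```text
time_s: 19.8
position: [604.6, 176.9, 103.8]
tcp_rot: [1.662, 2.323, 0.504]
ft_force: [-0.2, -0.2, 0.1]
finger_gap: 47.7
grasp_force: 0.0
```

```bash
python3 st.py 606.8 178.8 99.9
```

```text
t 19.8 p [604.6 176.9 103.8] q [-0.446  0.404  0.087  2.103 -0.099  0.213  0.048] F [-0.2 -0.2  0.1] gap 47.7 0.0
tool axes [[-0.324, 0.946, 0.005], [0.863, 0.293, 0.411], [0.388, 0.138, -0.911]]
to go tool [1.  0.8 4.7]
```

>>> {"fn": "move_arm", "kwargs": {
  "commands": [
    [0.03, 0.03, 0.13, 0],
    [0, 0, 0, 0],
    [0, 0, 0, 0],
    [0, 0, 0, 0],
    [0, 0, 0, 0],
    [0, 0, 0, 0],
    [0, 0, 0, 0],
    [0, 0, 0, 0]
  ],
  "jaw": 0,
  "newtons": 20
}}

```text
time_s: 20.6
position: [608.5, 179.1, 101.3]
tcp_rot: [1.661, 2.32, 0.508]
ft_force: [5.8, 1.9, -0.7]
finger_gap: 13.8
grasp_force: 19.9
```

```bash
python3 st.py 606.8 178.8 99.9
```

```text
t 20.6 p [608.5 179.1 101.3] q [-0.447  0.413  0.086  2.098 -0.1    0.205  0.047] F [ 5.8  1.9 -0.7] gap 13.8 19.9
tool axes [[-0.323, 0.946, 0.005], [0.862, 0.292, 0.415], [0.391, 0.139, -0.91]]
to go tool [ 0.3 -2.1  0.6]
```

>>> {"fn": "move_arm", "kwargs": {
  "commands": [
    [0, 0.06, 0, 0],
    [0, 0, 0.1, 0],
    [0, 0, 0.1, 0],
    [0, 0, 0.1, 0],
    [0, 0, 0.1, 0],
    [0, 0, 0.07, 0],
    [0, 0, 0, 0],
    [0, 0, 0, 0]
  ]
}}

```text
time_s: 21.4
position: [614.1, 180.9, 89.1]
tcp_rot: [1.662, 2.321, 0.506]
ft_force: [-5.7, -2.4, 17.0]
finger_gap: 13.8
grasp_force: 20.0
```

```bash
python3 st.py 608.5 179.1 101.3
```

```text
t 21.4 p [614.1 180.9  89.1] q [-0.439  0.441  0.078  2.091 -0.104  0.185  0.05 ] F [-5.7 -2.4 17. ] gap 13.8 20.0
tool axes [[-0.323, 0.946, 0.005], [0.863, 0.292, 0.413], [0.389, 0.138, -0.911]]
to go tool [  0.2  -0.4 -13.6]
```

>>> {"fn": "move_arm", "kwargs": {
  "commands": [
    [0, 0, 0, 0.5],
    [0, 0, 0, 0.8],
    [0, 0, 0, 0.8],
    [0, 0, 0, 0.8],
    [0, 0, 0, 0.8],
    [0, 0, 0, 0.8],
    [0, 0, 0, 0.8],
    [0, 0, 0, 0.8]
  ]
}}

```text
time_s: 22.2
position: [614.0, 181.0, 89.1]
tcp_rot: [2.235, 1.899, 0.592]
ft_force: [-7.6, -2.6, 17.2]
finger_gap: 13.8
grasp_force: 20.0
```

```bash
python3 st.py 614.1 180.9 89.1
```

```text
t 22.2 p [614.  181.   89.1] q [-0.507  0.443  0.167  2.097 -0.318  0.19  -0.233] F [-7.6 -2.6 17.2] gap 13.8 20.0
tool axes [[0.121, 0.972, 0.199], [0.913, -0.188, 0.362], [0.389, 0.138, -0.911]]
to go tool [-0.   0.1 -0. ]
```

>>> {"fn": "move_arm", "kwargs": {
  "commands": [
    [0, 0, 0, 0.9],
    [0, 0, 0, 0.9],
    [0, 0, 0, 0.9],
    [0, 0, 0, 0.9],
    [0, 0, 0, 0.9],
    [0, 0, 0, 0.9],
    [0, 0, 0, 0.9],
    [0, 0, 0, 0.9]
  ]
}}

```text
time_s: 23.0
position: [613.8, 181.0, 88.9]
tcp_rot: [2.781, 1.229, 0.655]
ft_force: [-8.2, -2.4, 15.9]
finger_gap: 13.9
grasp_force: 20.0
```

```bash
python3 st.py 614.1 180.9 89.1
```

```text
t 23.0 p [613.8 181.   88.9] q [-0.59   0.45   0.278  2.104 -0.566  0.206 -0.571] F [-8.2 -2.4 15.9] gap 13.9 20.0
tool axes [[0.599, 0.713, 0.364], [0.7, -0.687, 0.194], [0.389, 0.138, -0.911]]
to go tool [ 0.2  0.4 -0. ]
```

>>> {"fn": "move_arm", "kwargs": {
  "commands": [
    [0, 0, 0, 0.95],
    [0, 0, 0, 0.95],
    [0, 0, 0, 0.95],
    [0, 0, 0, 0.95],
    [0, 0, 0, 0.95],
    [0, 0, 0, 0.95],
    [0, 0, 0, 0.8],
    [0, 0, 0, 0]
  ]
}}

```text
time_s: 23.8
position: [613.5, 181.2, 88.7]
tcp_rot: [-2.96, -0.468, -0.635]
ft_force: [-8.5, -1.4, 17.3]
finger_gap: 14.0
grasp_force: 20.0
```

```bash
python3 - <<'E'
from h import *
from station import ctrl
s=ctrl.sense();M=R.from_rotvec(s["tcp_rot"]).as_matrix();print(np.arctan2(M[:,0]@[.863,.292,.413],M[:,0]@[-.323,.946,.005]),s["wrist_torque"],M[:,2])
E
python3 st.py 614.1 180.9 89.1
```

```text
1.5856105611479128 [0.00910956 0.30971777 0.0983264 ] [ 0.38807079  0.13840496 -0.91117788]
t 23.8 p [613.5 181.2  88.7] q [-0.673  0.461  0.39   2.111 -0.775  0.235 -0.89 ] F [-8.5 -1.4 17.3] gap 14.0 20.0
tool axes [[0.868, 0.278, 0.412], [0.311, -0.95, -0.012], [0.388, 0.138, -0.911]]
to go tool [ 0.6  0.5 -0.2]
```

>>> {"fn": "move_arm", "kwargs": {
  "commands": [
    [0, 0, -0.1, 0],
    [0, 0, -0.12, 0],
    [0, 0, -0.12, 0],
    [0, 0, -0.12, 0],
    [0, 0, -0.05, 0],
    [0, 0, 0, 0],
    [0, 0, 0, 0],
    [0, 0, 0, 0]
  ]
}}

```text
time_s: 24.6
position: [607.4, 179.2, 100.7]
tcp_rot: [-2.963, -0.473, -0.632]
ft_force: [9.3, 4.9, -12.8]
finger_gap: 13.7
grasp_force: 20.0
```

>>> {"fn": "move_arm", "kwargs": {
  "commands": [
    [0, 0, 0, 0],
    [0, 0, 0, 0],
    [0, 0, 0, 0],
    [0, 0, 0, 0],
    [0, 0, 0, 0],
    [0, 0, 0, 0],
    [0, 0, -0.2, 0],
    [0, 0, -0.4, 0]
  ],
  "jaw": 0.5
}}

```text
time_s: 25.4
position: [600.1, 176.0, 118.0]
tcp_rot: [-2.962, -0.471, -0.632]
ft_force: [-0.5, -0.4, -0.3]
finger_gap: 46.1
grasp_force: 0.0
```

>>> {"fn": "move_arm", "kwargs": {
  "commands": [
    [0, 0, -0.6, 0],
    [0, 0, -0.8, 0],
    [0, 0, -1, 0],
    [0, 0, -1, 0],
    [0, 0, -1, 0],
    [0, 0, -1, 0],
    [0, 0, -1, 0],
    [0, 0, -1, 0]
  ]
}}

```text
time_s: 26.2
position: [514.2, 145.0, 321.3]
tcp_rot: [-2.962, -0.469, -0.634]
ft_force: [-0.3, 1.4, -0.7]
finger_gap: 45.7
grasp_force: 0.0
```

```bash
python3 st.py; python3 - <<'E'
from h import *
from station import ctrl
t=ctrl.capture("top");s=ctrl.capture("side")
a=cv2.resize(s["color"][170:240,280:380],(400,280),interpolation=cv2.INTER_CUBIC);b=cv2.resize(s["color"][210:280,160:260],(400,280),interpolation=cv2.INTER_CUBIC)
a2=cv2.resize(t["color"][185:285,305:405],(400,280));b2=cv2.resize(t["color"][140:240,175:275],(400,280))
cv2.imwrite("pics/g5.png",np.vstack([np.hstack([a,b]),np.hstack([a2,b2])]))
E
```

```text
t 26.2 p [514.2 145.  321.3] q [-1.405 -0.156  0.931  2.056  0.248  0.769 -1.852] F [-0.3  1.4 -0.7] gap 45.7 0.0
tool axes [[0.868, 0.28, 0.411], [0.311, -0.95, -0.01], [0.388, 0.137, -0.912]]
```

View pics/g5.png

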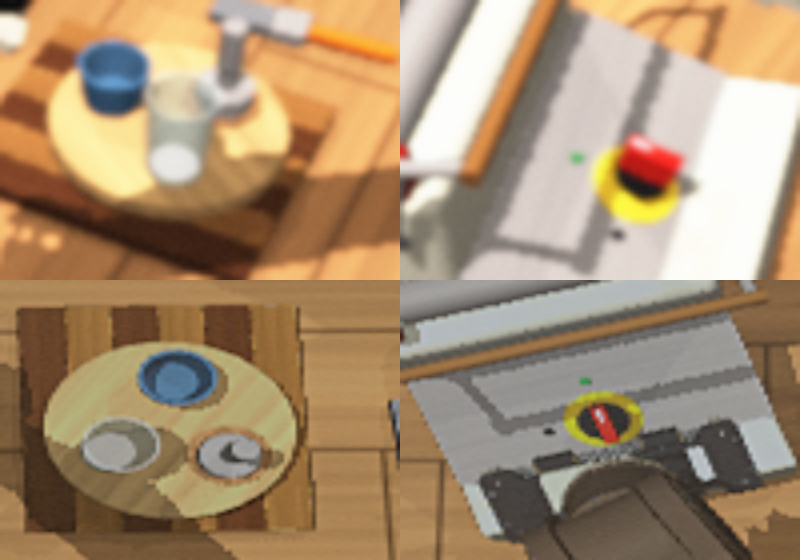

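The bar now lies along the slope with its striped end (598,408) towards the green dot (586,381), and the dial is out. The stamp stands centred on the cork pad (230,455), with the tumbler and ramekin in place. I'll let the arm settle, then hand in.

>>> {"fn": "move_arm", "kwargs": {
  "commands": [
    [0, 0, 0, 0],
    [0, 0, 0, 0],
    [0, 0, 0, 0],
    [0, 0, 0, 0],
    [0, 0, 0, 0],
    [0, 0, 0, 0],
    [0, 0, 0, 0],
    [0, 0, 0, 0]
  ]
}}

```text
time_s: 27.1
position: [514.6, 145.8, 320.5]
tcp_rot: [-2.962, -0.471, -0.634]
ft_force: [0.3, -0.3, 0.1]
finger_gap: 46.1
grasp_force: 0.0
```

```bash
python3 -c "
from station import ctrl
print(ctrl.finish_job())"
```

```text
the job is handed in; nothing more can be done
None
```

The job is handed in at about 27 s (no verdict was returned): the stamp stands upright on the cork pad, and the dial was pressed in, turned about 1.59 rad clockwise and let back out, with its stripe now towards the green dot.

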